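# Set the vegetable cutter's drive collar on the spindle flat and hold it

## Robot

A 6-joint arm with a two-finger parallel gripper is mounted at the origin on the work surface. World frame = base frame: x ahead of the robot, y to its left, z up, the work surface at z = 0. Lengths are in m, angles in rad, forces in N, time in s.
With the tool pointing down it reaches from about 0.3 to 1 m from the base axis. Payload 5.1 kg.
Tool frame: the origin (TCP) lies midway between the tips of the shut fingers; the grasp point (between the pads) lies 19 mm behind it (robot.tcp_to_grasp is the distance from the TCP to the grasp point, in m); z points along the fingers, y is the line along which they close (so a half turn about z gives the same grasp; the last joint's range is limited). The gripper opens to 95 mm and grips with 3 to 60 N. Pads are 20 mm wide; open, the fingers measure 119 mm over their backs; the gripper's body (75 mm by 180 mm) begins 59 mm behind the grasp point.
Start: joints at [1.033, 0.124, 1.65, -0, 1.367, -0.083], TCP at [0.286, 0.584, 0.215] pointing down, gripper open.
Joint ranges: [-2.61, 2.61], [-1.02, 2.33], [0.03, 2.71], [-1.35, 4.49], [0.32, 2.68], [-2.91, 2.91]. Speed limits (rad/s): [2.57, 2.57, 3.14, 3.14, 3.14, 3.14].

## Interface

Orientations are given as a rotation vector (axis times angle).
In Python, from plant import robot, read_camera gives the robot as it stands.
- The arm moves only by the tool play_rows, never from a script. Its argument "steps" is a list that holds one entry, the list of rows, each a list of 7 numbers: the opening in per cent of the stroke, from 0 (shut) to 100 (fully open), then the shift along the tool's x, y, z in units of 30 mm (1.0 is 30 mm), then the turn, a rotation vector about the tool's x, y, z in units of 10 degrees (1.0 is 10 degrees). In form: [[[fingers, dx, dy, dz, rx, ry, rz], ...]]. A call has exactly 8 rows; each row is the pose to reach, as a shift and turn from the pose commanded when the call began, along the tool's axes at that moment; what a row does not reach only later rows make up. A row lasts 1/8 s, in which the tool goes at most 62.5 mm and 10.7 degrees, less where a joint would pass 70% of its speed; a pose out of reach is approached as far as the arm can. A call with a gripper value outside its range is refused whole. The fingers move at their own pace and stop on an object; "newtons" is the grip in N (left out, the last holds). Time passes only in rows, so rows that repeat a pose let the fingers close, or fill a call up. It gives the time, the measured TCP pose, the force, the opening and the grip force at its end, in the units of the state.
- robot.observe(): the state, without advancing time (a new reading comes with each control period).
- read_camera(name): name is "scene" or "top" or "wrist"; returns a dict with "frame" (420x560x3 uint8, red, green, blue), "depth" (420x560 float32, m along the optical axis (not along the pixel's ray), 0 where there is no reading), "mtx" (3x3 intrinsics, pixels), "dist" ([k1, k2, p1, p2, k3] as OpenCV has them; the pictures are not rectified), "extrinsics" (4x4, takes a point from world to camera coordinates). Camera axes: x right, y down, z forward; pixel columns grow to the right and rows downward; lengths in m; the calibration is good to about 2 mm. A picture is of the moment at which its call begins.
- robot.close_job(): hands the job in; it is judged then, once.
The state is a dict: "time": time; "joints": joint angles; "dq": joint speeds; "effort": joint torques, N m; "tool_pos": TCP position; "tool_rot": TCP orientation; "contact_force": force on the tool from outside, world axes, zero at the start; "wrist_torque": the same for the moment, N m; "width": finger opening in m; "gripper_force": force on a finger pad.
Only numpy, scipy, OpenCV 4.12 (cv2) and the standard library are available. Lean on these libraries where they do the work, as an engineer would, in place of code of your own. Each camera call takes 0.05 s, during which the arm holds its last target. There are 200 camera calls.

## Task

Pinch the vegetable cutter's upright spindle and turn it until your fingers have its yellow flat squarely facing the red pointer on the machine's deck. Then take the aluminium collar with the red thumbscrew from the chopping board and lower it over the spindle with the thumbscrew over the flat, level and with its top flush with the spindle's end. It would slide down if let go, so finish while still gripping it there, ready for someone to tighten the screw; keep the flat facing the pointer, and leave the small things round about where they are.

Things in the scene. Friction and masses are not known exactly. Their poses are not given: they have to be found in the camera images.
- machine: fixed steel motor base, 200 x 220 mm (x, y), 90 mm high, placed and turned differently each time. Origin at the centre of its underside; the spindle stands upright above it. From the spindle the red pointer lies in the machine's -x direction: a 6 mm high bar on the deck, 38 to 87 mm from the spindle's axis. A black disc (68 mm across, 5 mm high) lies round the spindle's foot
- spindle (a joint): spindle angle (rad): 0 = its flat squarely faces the red pointer, positive = anticlockwise seen from above. It starts between 0.5 and 2.3 and must be turned clockwise to 0. It turns stiffly (0.06 N m) and stays where it is left; squeezed by a pad nearly on the flat, it turns until the flat lies against the pad
- spindle_tip (a point): centre of the spindle's end face, 170 mm above the table. z up, x points out of the flat. Dark steel shaft, 28 mm in diameter, 80 mm long above the deck, with one full-length flat painted yellow, 9.5 mm from the axis: pinched across the flat it measures 23.5 mm, elsewhere 28 mm. A yellow mark on the end face runs from the axis to the flat
- collar_center (a point): centre (half-way up) of the loose aluminium collar lying flat on the board: 56 mm outside, 30 mm tall, 31.4 mm bore, about 0.13 kg. x points out along the thumbscrew: red head 15 mm across, at half height, out to 44 mm. The screw's tip stands 3.7 mm into the bore, so the collar passes the spindle only with the screw over the flat (within about 25 degrees), then slides freely
- board: white chopping board, 320 x 200 x 18 mm (x, y, z), fixed; origin at the centre of its underside. The collar and the spacer lie on it, either one nearer to the robot
- spacer: plain black plastic ring, 56 mm outside, 31 mm bore, 22 mm tall, no screw; lies on the chopping board too and is not wanted. Origin at the centre of its underside
- hexkey: small dark steel hex key lying on the machine's deck; origin near its middle, on the deck
- jar: amber glass jar with a red lid, 70 mm across, 100 mm tall; origin under its centre
- mug: blue mug, 80 mm across, 90 mm tall; origin under its centre
There are look-alikes about, which are no part of the job. What is shaped like the part that bears collar_center but orange, pink or turquoise is not meant.

How it is judged:
On the way, in this order (a step that is already met when the one before it is completed fails the run):
1. fingers pinch the spindle with its flat squarely facing the pointer (within 0.15 rad) (value of joint spindle between -0.15 and 0.15 rad and contact force between the fingers and spindle above 2 N), for 0.2 s.
2. the collar is on the spindle by 17 mm or more, its screw over the flat (horizontal distance between collar_center and spindle_tip below 0.004 m and z of collar_center in the frame of spindle_tip below -0.002 m and angle between the x axis of collar_center and the x axis of spindle_tip, either way round below 0.5 rad), for 0.2 s.
At the end, for the whole second after the job is handed in: Flat facing the pointer within 0.2 rad; collar round the spindle (centre within 4 mm of the axis), level within 0.1 rad, top flush with the spindle's end within 4 mm, thumbscrew over the flat within 0.2 rad, at rest and still gripped with more than 3 N; bystanders unmoved (30 mm) (value of joint spindle between -0.2 and 0.2 rad and horizontal distance between collar_center and spindle_tip below 0.004 m and z of collar_center in the frame of spindle_tip between -0.019 and -0.011 m and angle between the x axis of collar_center and the x axis of spindle_tip, either way round below 0.2 rad and angle between collar_center's own z axis and vertical below 0.1 rad and contact force between the fingers and collar above 3 N and linear speed of collar below 0.02 m/s); the arm keeps its last pose, push and grip.
It fails at once if a bystander (spacer, hex key, jar, mug) is moved by more than 30 mm (distance of any of spacer, hexkey, jar, mug from where it was at the start of the episode above 0.03 m).
It also fails if it takes over 72 s, if anything falls off the work surface, if the arm or the gripper's body presses on something with over 40 N, if the wrist force passes 120 N, or if a joint passes its speed limit or range.

## Working session

There is one attempt and no reset: what is moved stays moved. The work goes in short steps, Python scripts to look and compute and a tool call to move; the robot and the scene stay as the last step left them, time stands still between calls to the robot, and variables do not carry over. Pictures are saved under pics/ and viewed, at most 10 in all, crops included, and the job is handed in when it is done.

Besides the shell and the picture viewer there is one more tool, called after "Call:" by a JSON object that holds its "op" and its "data". play_rows: Moves the arm, as the interface text tells. Its arguments: {"type":"object","properties":{"steps":{"type":"array","items":{"type":"array","items":{"type":"array","items":{"type":"number"}}}},"newtons":{"type":"number"}},"required":["steps"]}

```bash
ls; mkdir -p pics
python3 - <<'E'
from plant import robot, read_camera
import cv2, numpy as np
ims=[]
for n in ["scene","top"]:
    c=read_camera(n); np.savez(f"{n}0.npz",**c); ims.append(c["frame"])
    print(n,c["mtx"].round(1).tolist(),c["dist"],c["extrinsics"].round(3).tolist())
    cv2.imwrite(f"pics/{n}0.png",cv2.resize(c["frame"][:,:,::-1],(800,600),interpolation=cv2.INTER_CUBIC))
print(robot.observe(), robot.tcp_to_grasp, dir(robot))
E
```

```text
pics
scene [[393.2, 0.0, 275.8], [0.0, 393.2, 215.9], [0.0, 0.0, 1.0]] [0.03678895 0.         0.         0.         0.        ] [[-0.166, 0.986, 0.003, 0.064], [0.541, 0.093, -0.836, -0.139], [-0.825, -0.137, -0.549, 1.465], [0.0, 0.0, 0.0, 1.0]]
top [[477.2, 0.0, 287.0], [0.0, 477.2, 203.6], [0.0, 0.0, 1.0]] [-0.07493861  0.          0.          0.          0.        ] [[-0.022, -1.0, -0.003, 0.014], [-0.978, 0.023, -0.206, 0.482], [0.206, -0.002, -0.978, 1.393], [0.0, 0.0, 0.0, 1.0]]
{'time': 0.1, 'joints': array([ 1.03341067e+00,  1.24422991e-01,  1.65153507e+00, -1.63794663e-05,
        1.36747941e+00, -8.26018484e-02]), 'dq': array([ 0.00111167, -0.00074019, -0.00329245, -0.00137882, -0.00017917,
        0.00074473]), 'effort': array([ 2.01802177e-04, -4.18880689e+01, -3.61095536e+01,  7.77162029e-02,
        4.62007290e-02, -4.75374031e-05]), 'tool_pos': array([0.28525998, 0.5834198 , 0.2135223 ]), 'tool_rot': array([-7.08103494e-01, -3.06018733e+00,  2.76690395e-03]), 'contact_force': array([ 0.55508866, -0.5854809 , -0.30119265]), 'wrist_torque': array([ 0.00417993,  0.00202736, -0.0305151 ]), 'gripper_force': 0.0, 'width': 0.0949280505569173} 0.0188 ['MotionError', '__class__', '__delattr__', '__dict__', '__dir__', '__doc__', '__eq__', '__format__', '__ge__', '__getattribute__', '__getstate__', '__gt__', '__hash__', '__init__', '__init_subclass__', '__le__', '__lt__', '__module__', '__ne__', '__new__', '__reduce__', '__reduce_ex__', '__repr__', '__setattr__', '__sizeof__', '__str__', '__subclasshook__', '__weakref__', 'close_job', 'observe', 'tcp_to_grasp']
```

View pics/top0.png

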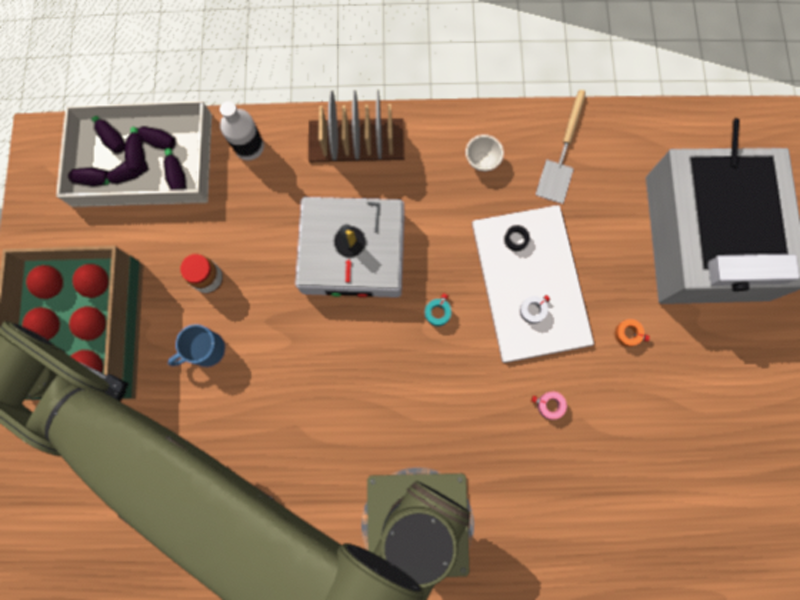

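View pics/scene0.png

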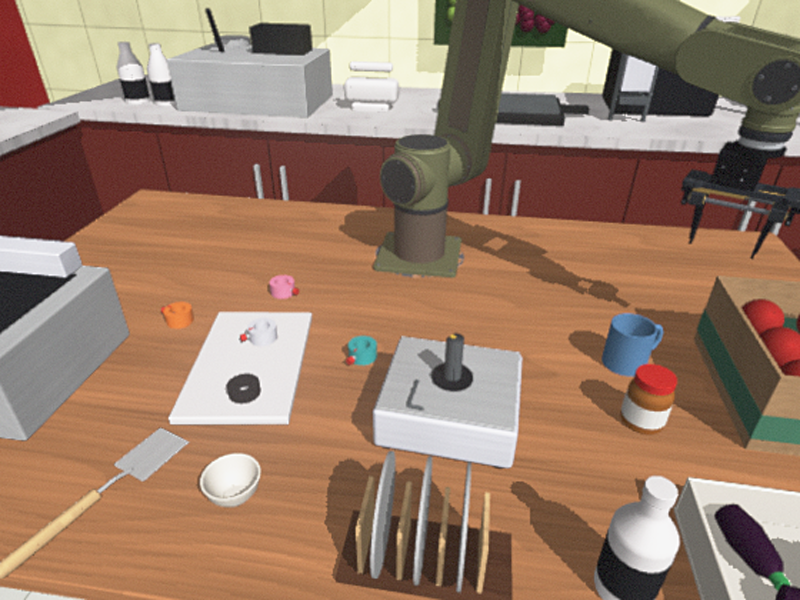

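Top view (800x600): the machine is at (350,247) and the spindle end at (350,235), with its yellow mark pointing away from the pointer at (348,270). Collar candidates:
- aluminium with red screw, on the board: (534,309). This is my choice.
- turquoise (438,312), orange (631,332) and pink (552,405): not meant.
- black spacer (516,238): not wanted.

```bash
cat > h.py <<'E'
import numpy as np, cv2
from scipy.spatial.transform import Rotation as R
def cloud(c):
    d=c["depth"]; h,w=d.shape
    u,v=np.meshgrid(np.arange(w,dtype=float),np.arange(h,dtype=float))
    n=cv2.undistortPoints(np.stack([u,v],-1).reshape(-1,1,2),c["mtx"],c["dist"]).reshape(h,w,2)
    p=np.dstack([n*d[...,None],d]); E=c["extrinsics"]
    return (p-E[:3,3])@E[:3,:3]
def at_z(c,uv,z):
    n=cv2.undistortPoints(np.array(uv,float).reshape(-1,1,2),c["mtx"],c["dist"]).reshape(-1,2)
    E=c["extrinsics"]; r=np.c_[n,np.ones(len(n))]@E[:3,:3]; o=-E[:3,:3].T@E[:3,3]
    return o+r*((z-o[2])/r[:,2])[:,None]
def proj(c,p):
    E=c["extrinsics"]; return cv2.projectPoints(np.array(p,float).reshape(-1,1,3),cv2.Rodrigues(E[:3,:3])[0],E[:3,3],c["mtx"],c["dist"])[0].reshape(-1,2)
def masks(c):
    hsv=cv2.cvtColor(c["frame"],cv2.COLOR_RGB2HSV).astype(int); H,S,V=hsv[...,0],hsv[...,1],hsv[...,2]
    return dict(red=((H<6)|(H>174))&(S>150)&(V>90), yellow=(H>15)&(H<35)&(S>110)&(V>70), grey=(S<60))
def rel(p,obs):  # world point -> shift in tool axes, 30 mm units, from current TCP
    return R.from_rotvec(obs["tool_rot"]).inv().apply(np.array(p)-obs["tool_pos"])/.03
E
python3 - <<'E'
from h import *
c=dict(np.load("top0.npz")); P=cloud(c); m=masks(c)
def box(x0,x1,y0,y1): 
    k=np.zeros(P.shape[:2],bool); k[y0:y1,x0:x1]=1; return k
s=1/1.4286
k=box(205,285,135,210)
for n,q in [("tip",k&(P[...,2]>.155)&(P[...,2]<.19)),("yellow",k&m["yellow"]),("ptr",k&m["red"]&(P[...,2]>.085)),("deck",k&(abs(P[...,2]-.09)<.006))]:
    x=P[q]; print(n,len(x),x.mean(0).round(4),x.min(0).round(3),x.max(0).round(3))
q=k&m["red"]&(P[...,2]>.085); x=P[q][:,:2]; r=cv2.fitLine(x.astype(np.float32),cv2.DIST_L2,0,.01,.01).ravel(); print("ptr line",r)
q=k&(abs(P[...,2]-.09)<.01); print("deck rect",cv2.minAreaRect(P[q][:,:2].astype(np.float32)))
k=box(355,395,200,235)
q=k&(P[...,2]>.036); x=P[q];print("collar",len(x),x.mean(0),x.min(0),x.max(0))
rq=k&m["red"]; print("screw",rq.sum(),P[rq].mean(0)); 
q=q&~m["red"]&(P[...,2]>.043); print(cv2.minEnclosingCircle(P[q][:,:2].astype(np.float32)))
k=box(340,380,145,190)&(P[...,2]>.033); print("spacer",cv2.minEnclosingCircle(P[k][:,:2].astype(np.float32)),P[k].max(0))
f=c["frame"][:,:,::-1]
a=cv2.resize(f[130:215,200:290],None,fx=4.4,fy=4.4,interpolation=cv2.INTER_CUBIC);b=cv2.resize(f[195:240,350:398],None,fx=8,fy=8,interpolation=cv2.INTER_CUBIC)
o=np.zeros((max(a.shape[0],b.shape[0]),a.shape[1]+b.shape[1],3),np.uint8);o[:a.shape[0],:a.shape[1]]=a;o[:b.shape[0],a.shape[1]:]=b
cv2.imwrite("pics/crop1.png",o)
E
```

```text
tip 85 [0.581  0.1266 0.1688] [0.568 0.113 0.155] [0.595 0.139 0.178]
yellow 57 [0.5725 0.122  0.1421] [ 0.478  0.114 -0.002] [0.583 0.175 0.176]
ptr 30 [0.5163 0.1304 0.0958] [0.497 0.128 0.089] [0.538 0.135 0.103]
deck 3945 [0.5788 0.1265 0.0901] [0.48  0.014 0.084] [0.684 0.24  0.096]
ptr line [ 0.9996104  -0.02791064  0.5162874   0.1304019 ]
deck rect ((0.5817390084266663, 0.1263478696346283), (0.21979139745235443, 0.20012567937374115), 86.83140563964844)
collar 234 [ 0.43124186 -0.24993071  0.09492148] [ 0.18400589 -0.29327645  0.0360158 ] [0.46957314 0.00542561 1.46253589]
screw 5 [ 0.46237826 -0.28717953  0.0420261 ]
((0.3231659531593323, -0.13367611169815063), 0.19686079025268555)
spacer ((0.40391629934310913, -0.11916684359312057), 0.25285255908966064) [0.62751884 0.00542561 1.46253589]
```

View pics/crop1.png

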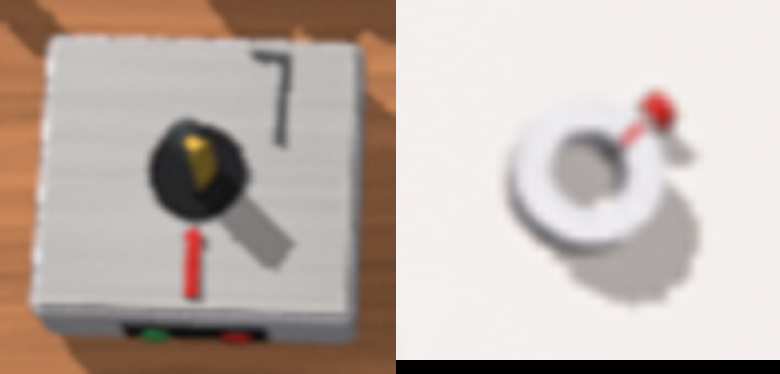

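The crop confirms the aluminium collar: its red screw points up and to the right, away from the robot and toward -y. The spindle's flat faces the robot, turned toward -y. Next I'll work out the hover move and where the wrist camera sits on the tool.

Run:
```python
from h import *
from plant import robot, read_camera
o=robot.observe(); w=read_camera("wrist")
T=R.from_rotvec(o["tool_rot"]).as_matrix(); print("tool axes cols\n",T.round(3))
E=w["extrinsics"]; camR=T.T@E[:3,:3].T; camp=T.T@(-E[:3,:3].T@E[:3,3]-o["tool_pos"])
print("cam in tool\n",camR.round(3),camp.round(4)); print(w["mtx"],w["dist"])
for p in [(.581,.1266,.32)]: print(rel(p,o).round(2))
c=dict(np.load("top0.npz")); 
print("collar", at_z(c,[[350+590/8,195+175/8]],.048),"screw",at_z(c,[[350+(657-396)/8,195+110/8]],.033), "ring", at_z(c,[[350+(590-396)/8,195+172/8]],.048))
print("hex",at_z(c,[[200+275/4.4,130+95/4.4]],.09), "spacer",at_z(c,[[516/1.4286,238/1.4286]],.04))
```

```text
tool axes cols
 [[-0.898  0.439 -0.001]
 [ 0.439  0.898 -0.002]
 [ 0.    -0.002 -1.   ]]
cam in tool
 [[-0.001 -0.957 -0.291]
 [ 1.    -0.001 -0.   ]
 [-0.    -0.291  0.957]] [ 0.0801  0.0008 -0.1686]
[[373.25928669   0.         273.88247707]
 [  0.         373.25928669 207.74045693]
 [  0.           0.           1.        ]] [-0.0756439  0.         0.         0.         0.       ]
[-15.54  -9.36  -3.53]
collar [[ 0.43150165 -0.41028718  0.048     ]] screw [[ 0.46241583 -0.28962312  0.033     ]] ring [[ 0.43626488 -0.25961459  0.048     ]]
hex [[0.63502309 0.07302444 0.09      ]] spacer [[ 0.59579621 -0.23002703  0.04      ]]
```

Call:
{"op": "play_rows", "data": {"steps": [[[100,-1.5,-1,-2,0,0,0.3],[100,-3.5,-2,-2.2,0,0,0.6],[100,-5.5,-3.2,-2.2,0,0,1],[100,-7.5,-4.5,-2.2,0,0,1.4],[100,-9.5,-5.7,-2.2,0,0,1.8],[100,-11.5,-7,-2.2,0,0,2.2],[100,-13.5,-8.2,-2.2,0,0,2.5],[100,-15.5,-9.4,-2.2,0,0,2.7]]], "newtons": 30}}

```text
time: 1.15
tool_pos: [0.5441, 0.1804, 0.2805]
tool_rot: [-1.405, -2.81, -0.0]
contact_force: [1.2, 0.7, -0.1]
width: 0.0949
gripper_force: 0.0
```

Call:
{"op": "play_rows", "data": {"steps": [[[100,0,0,0,0,0,0],[100,0,0,0,0,0,0],[100,0,0,0,0,0,0],[100,0,0,0,0,0,0],[100,0,0,0,0,0,0],[100,0,0,0,0,0,0],[100,0,0,0,0,0,0],[100,0,0,0,0,0,0]]]}}

```text
time: 2.15
tool_pos: [0.5435, 0.1823, 0.2806]
tool_rot: [1.403, 2.811, -0.0]
contact_force: [0.8, 0.1, -0.4]
width: 0.0953
gripper_force: 0.0
```

Run:
```python
from h import *
from plant import robot, read_camera
o=robot.observe(); c=read_camera("wrist"); np.savez("w1.npz",**c)
T=R.from_rotvec(o["tool_rot"]).as_matrix(); print(o["tool_pos"],np.degrees(np.arctan2(T[1,1],T[0,1])),T[:,2],o["joints"].round(3))
P=cloud(c); m=masks(c)
q=abs(P[...,2]-.17)<.008; n,l,s,cc=cv2.connectedComponentsWithStats(q.astype(np.uint8)); print(s,cc)
q=m["red"]&(P[...,2]>.085)&(P[...,2]<.11); print("ptr",q.sum(),P[q].mean(0),cv2.minAreaRect(P[q][:,:2].astype(np.float32)))
cv2.imwrite("pics/w1.png",cv2.resize(c["frame"][:,:,::-1],(800,600),interpolation=cv2.INTER_CUBIC))
```

```text
[0.5434684  0.18232557 0.28063132] 36.9410443501142 [ 2.72560069e-05 -2.58359987e-05 -9.99999999e-01] [ 0.23  -0.078  1.746 -0.     1.474 -0.415]
[[     0      0    560    420 234384]
 [   258    263     31     33    816]] [[279.52210475 209.25907485]
 [273.15073529 278.70220588]]
ptr 478 [0.52143504 0.13175798 0.09438613] ((0.5221948027610779, 0.13102829456329346), (0.012761125341057777, 0.04752911254763603), 88.44414520263672)
```

View pics/w1.png

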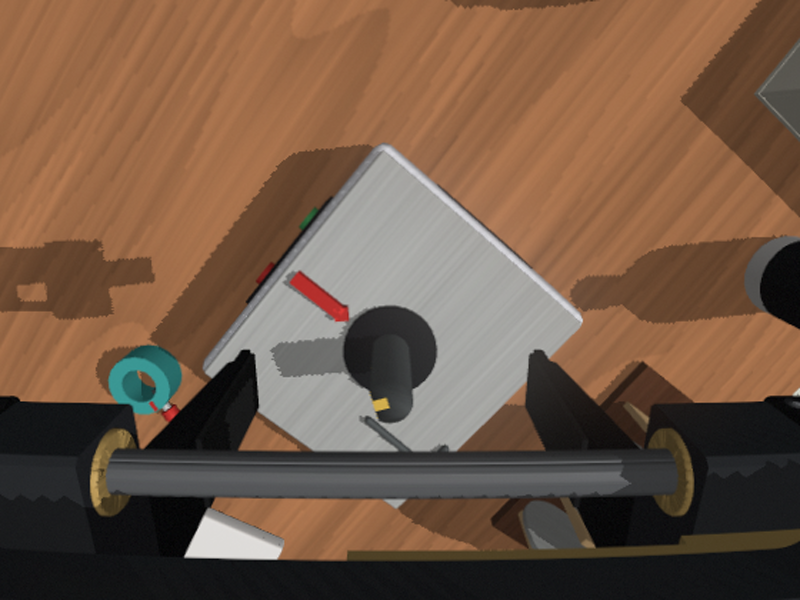

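The wrist view shows the spindle end at (393,405) of 800x600, with its yellow mark toward image left (the tool's -y side). The flat is therefore already nearly square to the closing axis. Now I'll measure it exactly.

Run:
```python
from h import *
from plant import robot
o=robot.observe(); c=dict(np.load("w1.npz")); P=cloud(c); m=masks(c)
q=abs(P[...,2]-.17)<.003; print("top",q.sum(),P[q].mean(0))
uv=np.argwhere(q)[:,::-1].astype(float); W=at_z(c,uv,.17)
(cx,cy),r=cv2.minEnclosingCircle(W[:,:2].astype(np.float32)); print("circle",cx,cy,r)
yq=m["yellow"]&(P[...,2]>.14)&(P[...,2]<.18); Y=at_z(c,np.argwhere(yq)[:,::-1].astype(float),.17)
print("yellow",yq.sum(),Y.mean(0),P[yq][:,2].min())
yq=yq&q; Y=P[yq]; print(yq.sum(),Y.mean(0)); rr=cv2.minAreaRect(Y[:,:2].astype(np.float32)); print(rr)
v=Y.mean(0)[:2]-[cx,cy]; print("dir",np.degrees(np.arctan2(v[1],v[0])),np.linalg.norm(v))
q=m["red"]&(P[...,2]>.093)&(P[...,2]<.1); l=cv2.fitLine(P[q][:,:2].astype(np.float32),cv2.DIST_L2,0,.01,.01).ravel(); print("ptr",l,np.degrees(np.arctan2(l[1],l[0])), P[q].mean(0))
v=P[q].mean(0)[:2]-[cx,cy]; print("ptr dir",np.degrees(np.arctan2(v[1],v[0])),np.linalg.norm(v))
q=abs(P[...,2]-.09)<.004;q&=(P[...,1]>-.05); print("deck",cv2.minAreaRect(P[q][:,:2].astype(np.float32)))
print(rel((cx,cy,.135),o).round(3))
```

```text
top 734 [0.58516331 0.12879183 0.168777  ]
circle 0.5842747688293457 0.12862420082092285 0.014583387412130833
yellow 85 [0.58150811 0.12395085 0.17      ] 0.16714997649709118
85 [0.58182109 0.12349574 0.1689743 ]
((0.5801100730895996, 0.12513475120067596), (0.008515167981386185, 0.013446695171296597), 49.03889465332031)
dir -115.56853015546086 0.0056852130646483975
ptr [ 0.99779207 -0.06641556  0.5214195   0.13155974] -3.808134 [0.52141952 0.13155974 0.09458238]
ptr dir 177.32604422281258 0.06292375819526039
deck ((0.6566687822341919, 0.12348112463951111), (0.21065793931484222, 0.33380672335624695), 86.76665496826172)
[-2.249  0.012  4.854]
```

Run:
```python
from h import *
c=dict(np.load("w1.npz")); P=cloud(c); m=masks(c)
yq=m["yellow"]&(P[...,2]>.14)&(P[...,2]<.18); Y=at_z(c,np.argwhere(yq)[:,::-1].astype(float),.17)[:,:2]
a=Y.mean(0); w,V=np.linalg.eigh(np.cov((Y-a).T)); print(a,np.sqrt(w*12),np.degrees(np.arctan2(V[1,1],V[0,1]))%180)
x,y,wd,h=cv2.boundingRect(np.argwhere(yq)[:,::-1].astype(np.int32)); print(x,y,wd,h)
cv2.imwrite("pics/w1c.png",cv2.resize(c["frame"][255:305,245:305,::-1],(720,600),interpolation=cv2.INTER_NEAREST))
```

```text
[0.58150811 0.12395085] [0.00810485 0.00896623] 27.570965520454905
259 274 14 14
```

View pics/w1c.png

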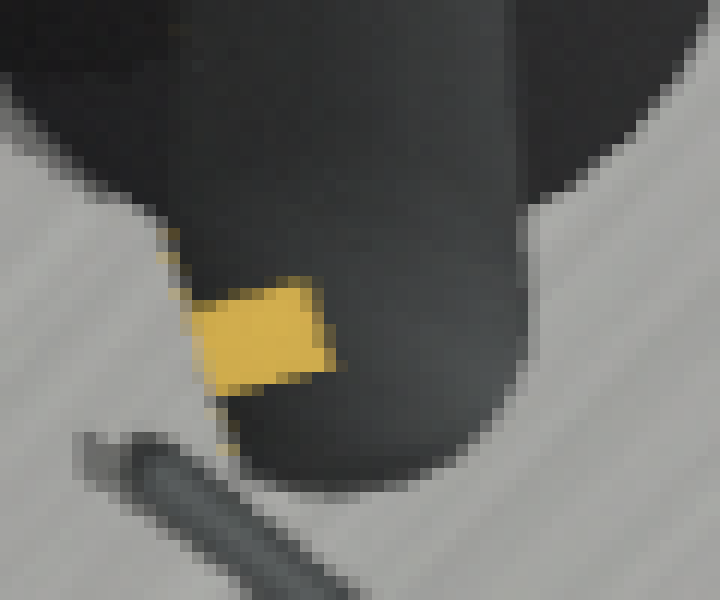

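The crop shows the mark running from the axis end at about (322,324) to the flat at about (204,352) in the 12x crop. The flat edge runs from (163,230) to (235,455).

Run:
```python
from h import *
from plant import robot
o=robot.observe(); c=dict(np.load("w1.npz"))
f=lambda p: at_z(c,(np.array(p)/12-.5)+[245,255],.17)[:,:2]
A=f([[322,324],[204,352],[163,230],[235,455],[525,330],[340,497]]); print(A.round(4))
d=A[1]-A[0]; print("mark",np.linalg.norm(d),np.degrees(np.arctan2(*d[::-1]))%360)
e=A[3]-A[2]; print("flat edge",np.linalg.norm(e),(np.degrees(np.arctan2(*e[::-1]))-90)%360)
print("radii",np.linalg.norm(A[2:]-A[0],axis=1), rel((*A[0],.135),o).round(3))
```

```text
[[0.5843 0.1273]
 [0.5791 0.1206]
 [0.5712 0.1265]
 [0.5856 0.1154]
 [0.5959 0.1354]
 [0.5935 0.1171]]
mark 0.0085162634733081 231.76058605050204
flat edge 0.018213187512576702 232.2464275363227
radii [0.01314568 0.01199713 0.01413477 0.01371656] [-2.285 -0.013  4.854]
```

Call:
{"op": "play_rows", "data": {"steps": [[[100,-1,0,0,0,0,-0.7],[100,-2,0,0,0,0,-1.4],[100,-2.27,0,0,0,0,-1.5],[100,-2.27,0,1.2,0,0,-1.5],[100,-2.27,0,2.4,0,0,-1.5],[100,-2.27,0,3.6,0,0,-1.5],[100,-2.27,0,4.6,0,0,-1.5],[100,-2.27,0,5,0,0,-1.5]]], "newtons": 20}}

```text
time: 3.2
tool_pos: [0.5828, 0.1282, 0.1283]
tool_rot: [-1.024, -2.966, 0.002]
contact_force: [-0.9, -0.0, 0.3]
width: 0.095
gripper_force: 0.0
```

Call:
{"op": "play_rows", "data": {"steps": [[[100,0,0,0,0,0,0],[20,0,0,0,0,0,0],[10,0,0,0,0,0,0],[10,0,0,0,0,0,0],[10,0,0,0,0,0,0],[10,0,0,0,0,0,0],[10,0,0,0,0,0,0],[10,0,0,0,0,0,0]]]}}

```text
time: 4.2
tool_pos: [0.5843, 0.1279, 0.1305]
tool_rot: [-1.024, -2.97, 0.0]
contact_force: [-0.1, 0.4, 0.4]
width: 0.0306
gripper_force: 0.0
```

Call:
{"op": "play_rows", "data": {"steps": [[[0,0,0,0,0,0,0],[0,0,0,0,0,0,0],[0,0,0,0,0,0,0],[0,0,0,0,0,0,0],[0,0,0,0,0,0,0],[0,0,0,0,0,0,0],[0,0,0,0,0,0,0],[0,0,0,0,0,0,0]]]}}

```text
time: 5.2
tool_pos: [0.585, 0.1288, 0.1306]
tool_rot: [1.024, 2.969, 0.003]
contact_force: [2.4, 2.9, -1.7]
width: 0.0234
gripper_force: 20.0
```

Call:
{"op": "play_rows", "data": {"steps": [[[0,0,0,0,0,0,0.6],[0,-0.01,0.01,0,0,0,1.4],[0,-0.02,0.01,0,0,0,2.2],[0,-0.03,0.01,0,0,0,3],[0,-0.04,0.01,0,0,0,3.8],[0,-0.05,0.01,0,0,0,4.6],[0,-0.06,0,0,0,0,5.2],[0,-0.06,0,0,0,0,5.52]]]}}

```text
time: 6.2
tool_pos: [0.5847, 0.1264, 0.1306]
tool_rot: [-2.285, -2.155, 0.004]
contact_force: [-5.0, -2.2, 2.9]
width: 0.0234
gripper_force: 20.0
```

Run:
```python
from h import *
from plant import robot, read_camera
o=robot.observe(); c=read_camera("wrist"); np.savez("w2.npz",**c); t=read_camera("top")
T=R.from_rotvec(o["tool_rot"]).as_matrix(); print(o["tool_pos"],np.degrees(np.arctan2(T[1,1],T[0,1])),o["contact_force"],o["wrist_torque"],o["width"],o["gripper_force"],o["joints"].round(3))
P=cloud(c); m=masks(c)
q=m["red"]&(P[...,2]>.093)&(P[...,2]<.105); l=cv2.fitLine(P[q][:,:2].astype(np.float32),cv2.DIST_L2,0,.01,.01).ravel(); print("ptr",q.sum(),np.degrees(np.arctan2(l[1],l[0])), P[q].mean(0))
a=cv2.resize(c["frame"][200:420,130:420,::-1],(580,440),interpolation=cv2.INTER_CUBIC)
cv2.imwrite("pics/w2.png",a)
```

```text
[0.58473803 0.12642878 0.13059019] -3.359800926449063 [-4.9867489  -2.16054566  2.8881716 ] [-0.2372425   0.49632708  0.11130994] 0.023377261604027734 20.003039594739676 [ 1.240e-01  7.900e-02  1.844e+00 -1.000e-03  1.221e+00  1.820e-01]
ptr 1270 -3.053861 [0.52212707 0.13179077 0.0944855 ]
```

View pics/w2.png

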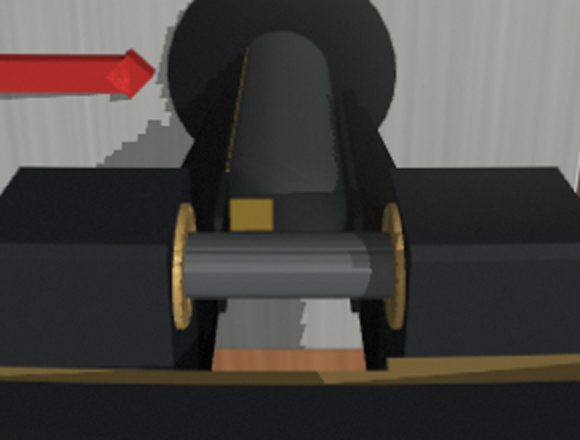

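The flat now lies against the pad and faces the pointer: the closing axis is at -3.36° and the pointer at about -3.2°. I'll hold briefly, then release and rise.

Call:
{"op": "play_rows", "data": {"steps": [[[0,0.03,-0.04,0,0,0,0],[0,0.03,-0.04,0,0,0,0],[0,0.03,-0.04,0,0,0,0],[100,0.03,-0.04,0,0,0,0],[100,0.03,-0.04,0,0,0,0],[100,0.03,-0.04,0,0,0,0],[100,0.03,-0.04,0,0,0,0],[100,0.03,-0.04,0,0,0,0]]]}}

```text
time: 7.3
tool_pos: [0.5846, 0.1279, 0.1306]
tool_rot: [-2.283, -2.158, -0.0]
contact_force: [0.2, 0.5, 0.6]
width: 0.068
gripper_force: 0.0
```

Call:
{"op": "play_rows", "data": {"steps": [[[100,0,0,-0.5,0,0,0],[100,0,0,-1.5,0,0,0],[100,0,0,-2.7,0,0,0],[100,0,0,-3.9,0,0,0],[100,0,0,-4.8,0,0,0],[100,0,0,-5,0,0,0],[100,0,0,-5,0,0,0],[100,0,0,-5,0,0,0]]]}}

```text
time: 8.3
tool_pos: [0.5839, 0.1277, 0.2788]
tool_rot: [-2.283, -2.156, 0.004]
contact_force: [1.5, 0.8, -0.1]
width: 0.0955
gripper_force: 0.0
```

Run:
```python
from h import *
from plant import robot, read_camera
o=robot.observe(); c=read_camera("wrist"); np.savez("w3.npz",**c)
T=R.from_rotvec(o["tool_rot"]).as_matrix(); print(o["tool_pos"],np.degrees(np.arctan2(T[1,1],T[0,1])),o["joints"].round(3))
u=proj(c,[.5835,.128,.17])[0].astype(int); print(u)
P=cloud(c); m=masks(c)
q=m["yellow"]&(abs(P[...,2]-.169)<.004)&(np.hypot(P[...,0]-.5835,P[...,1]-.128)<.02); Y=at_z(c,np.argwhere(q)[:,::-1].astype(float),.17)[:,:2]
a=Y.mean(0); w,V=np.linalg.eigh(np.cov((Y-a).T)); print("mark",a,np.sqrt(w*12),np.degrees(np.arctan2(V[1,1],V[0,1])),cv2.minAreaRect(Y.astype(np.float32)))
q=(abs(P[...,2]-.169)<.004)&(np.hypot(P[...,0]-.5835,P[...,1]-.128)<.025); W=at_z(c,np.argwhere(q)[:,::-1].astype(float),.17)[:,:2]; print("disc",cv2.minEnclosingCircle(W.astype(np.float32)),W.min(0),W.max(0))
print("collar hover",rel((.436,-.26,.19),o).round(2))
```

```text
[0.58391802 0.1276678  0.27881719] -3.260732068770569 [ 0.125 -0.021  1.694 -0.     1.472  0.182]
[270 204]
mark [0.57930675 0.12855641] [0.00895637 0.00979484] 141.05040193792286 ((0.5796759724617004, 0.12875743210315704), (0.014527867548167706, 0.008547388948500156), 86.07028198242188)
disc ((0.5851342678070068, 0.1286875605583191), 0.014406256377696991) [0.57480184 0.1145044 ] [0.59868541 0.14295026]
collar hover [-13.18  -4.18   2.98]
```

Call:
{"op": "play_rows", "data": {"steps": [[[100,-1.7,-0.6,0,0,0,0.8],[100,-3.4,-1.1,0,0,0,1.6],[100,-5.1,-1.7,0,0,0,2.5],[100,-6.8,-2.2,0.5,0,0,3.4],[100,-8.5,-2.8,1.2,0,0,4.3],[100,-10.1,-3.3,2,0,0,5.2],[100,-11.7,-3.8,2.8,0,0,6.1],[100,-13.2,-4.2,3.5,0,0,7]]]}}

```text
time: 9.35
tool_pos: [0.4348, -0.2614, 0.1736]
tool_rot: [-3.108, -0.448, 0.002]
contact_force: [0.4, -0.0, 0.2]
width: 0.0949
gripper_force: 0.0
```

Call:
{"op": "play_rows", "data": {"steps": [[[100,0,0,0,0,0,1],[100,0,0,0,0,0,2],[100,0,0,0,0,0,3],[100,0,0,0,0,0,4],[100,0,0,0,0,0,5],[100,0,0,0,0,0,6],[100,0,0,0,0,0,6.6],[100,0,0,0,0,0,6.6]]]}}

```text
time: 10.35
tool_pos: [0.4358, -0.26, 0.1745]
tool_rot: [-2.856, 1.307, 0.003]
contact_force: [-0.6, -0.8, 1.2]
width: 0.0952
gripper_force: 0.0
```

Run:
```python
from h import *
from plant import robot, read_camera
o=robot.observe(); c=read_camera("wrist"); np.savez("w4.npz",**c)
T=R.from_rotvec(o["tool_rot"]).as_matrix(); print(o["tool_pos"],np.degrees(np.arctan2(T[1,1],T[0,1])),o["joints"].round(3))
P=cloud(c); m=masks(c)
q=(abs(P[...,2]-.048)<.003); W=P[q]; print(len(W),W.mean(0),W.min(0),W.max(0))
u=proj(c,[.436,-.26,.048])[0].astype(int); print(u)
q=m["red"]&(P[...,2]>.025)&(P[...,2]<.05); print("red",q.sum(),P[q].mean(0),np.argwhere(q).mean(0))
cv2.imwrite("pics/w4.png",cv2.resize(c["frame"][:,:,::-1],(800,600),interpolation=cv2.INTER_CUBIC))
```

```text
[ 0.43582502 -0.26004863  0.17453394] -139.18412942464929 [-0.644 -0.166  2.004 -0.     1.306  1.785]
2342 [ 0.44224387 -0.25868919  0.04645136] [ 0.41376698 -0.28608194  0.04500528] [ 0.46936807 -0.23038077  0.04880104]
[275 201]
red 184 [ 0.43907097 -0.34554765  0.03693194] [118.23369565 342.27717391]
```

View pics/w4.png

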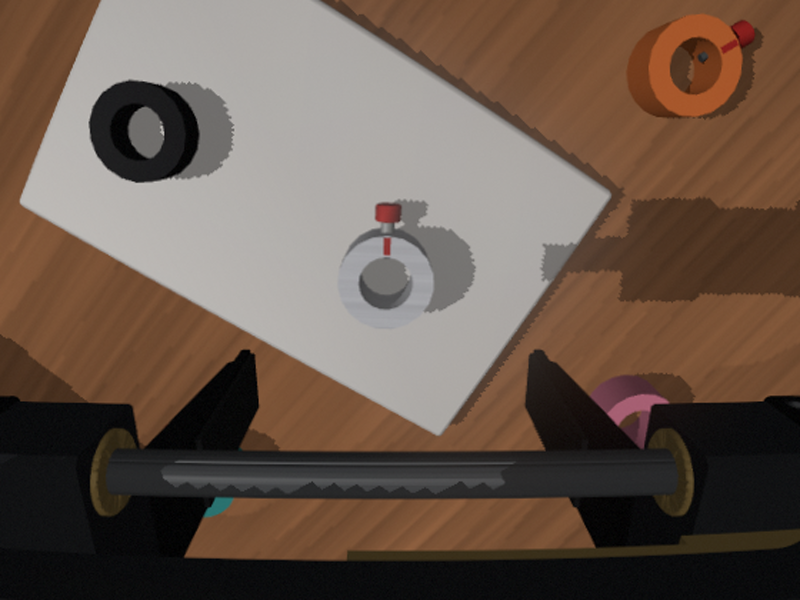

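The wrist view shows the collar at (386,278) with its red screw pointing straight up to (388,213). That's perpendicular to the closing axis, as I wanted. The spacer is at (145,132), well clear.

Run:
```python
from h import *
from plant import robot
o=robot.observe(); c=dict(np.load("w4.npz")); P=cloud(c); m=masks(c)
q=(abs(P[...,2]-.0465)<.004)&(np.hypot(P[...,0]-.4416,P[...,1]+.2582)<.032)&~m["red"]
W=at_z(c,np.argwhere(q)[:,::-1].astype(float),.048)[:,:2]; (x,y),r=cv2.minEnclosingCircle(W.astype(np.float32)); print("ring",x,y,r, W.min(0),W.max(0),(W.min(0)+W.max(0))/2)
q=m["red"]&(np.hypot(P[...,0]-.4416,P[...,1]+.2582)<.06); n,l,s,cc=cv2.connectedComponentsWithStats(q.astype(np.uint8)); print(s,cc)
for i in range(1,n):
    p=at_z(c,[cc[i]],.033 if s[i][4]>60 else .048)[0]; print(p,np.degrees(np.arctan2(p[1]-y,p[0]-x)),np.hypot(p[0]-x,p[1]-y), P[l==i][:,2].mean())
print(rel((x,y,.033-.0188),o))
```

```text
ring 0.4424435794353485 -0.2585862874984741 0.028128359466791153 [ 0.41445862 -0.28648564] [ 0.46996581 -0.23098853] [ 0.44221221 -0.25873708]
[[     0      0    560    420 235072]
 [   264    144      9     11     91]
 [   269    167      4     11     37]] [[279.50585778 209.52912725]
 [267.96703297 149.23076923]
 [270.64864865 172.67567568]]
[ 0.4674542  -0.28648227  0.033     ] -48.121644632958116 0.03746621329088217 0.037956376531087924
[ 0.45476056 -0.27530246  0.048     ] -53.61609785473889 0.020763870515643226 0.0468134178364086
[ 0.11284849 -0.19995213  5.35007409]
```

Call:
{"op": "play_rows", "data": {"steps": [[[100,0.11,-0.2,0.5,0,0,0],[100,0.11,-0.2,1.5,0,0,0],[100,0.11,-0.2,2.5,0,0,0],[100,0.11,-0.2,3.5,0,0,0],[100,0.11,-0.2,4.3,0,0,0],[100,0.11,-0.2,4.8,0,0,0],[100,0.11,-0.2,5.05,0,0,0],[100,0.11,-0.2,5.05,0,0,0]]], "newtons": 30}}

```text
time: 11.4
tool_pos: [0.443, -0.2589, 0.0239]
tool_rot: [-2.856, 1.309, 0.001]
contact_force: [-0.4, 0.3, 0.2]
width: 0.0951
gripper_force: 0.0
```

Call:
{"op": "play_rows", "data": {"steps": [[[70,0,0,0.03,0,0,0],[60,0,0,0.03,0,0,0],[40,0,0,0.03,0,0,0],[40,0,0,0.03,0,0,0],[40,0,0,0.03,0,0,0],[40,0,0,0.03,0,0,0],[40,0,0,0.03,0,0,0],[40,0,0,0.03,0,0,0]]]}}

```text
time: 12.4
tool_pos: [0.4431, -0.2592, 0.0235]
tool_rot: [2.855, -1.309, 0.0]
contact_force: [-1.7, -0.9, 4.1]
width: 0.0557
gripper_force: 30.0
```

Run:
```python
from h import *
from plant import robot
o=robot.observe(); print({k:o[k] for k in ("time","tool_pos","contact_force","width","gripper_force")})
T=R.from_rotvec(o["tool_rot"]).as_matrix(); print(np.degrees(np.arctan2(T[1,1],T[0,1])),T[:,2])
```

```text
{'time': 12.4, 'tool_pos': array([ 0.44306772, -0.25924777,  0.02350508]), 'contact_force': array([-1.65186804, -0.9092426 ,  4.05664847]), 'width': 0.0557398029743982, 'gripper_force': 30.00040590763092}
-139.24880318849554 [-7.62368684e-05 -4.45300254e-04 -9.99999898e-01]
```

Call:
{"op": "play_rows", "data": {"steps": [[[40,0,0,-0.3,0,0,0],[40,0,0,-1.2,0,0,0],[40,0,0,-2.4,0,0,0],[40,0,0,-3.6,0,0,-0.7],[40,0,0,-4.8,0,0,-1.6],[40,0,0,-6,0,0,-2.6],[40,0,0,-7,0,0,-3.6],[40,0,0,-7.5,0,0,-4.6]]]}}

```text
time: 13.4
tool_pos: [0.4437, -0.259, 0.2507]
tool_rot: [3.139, -0.08, 0.005]
contact_force: [-0.6, 0.9, -2.3]
width: 0.0557
gripper_force: 30.0
```

Call:
{"op": "play_rows", "data": {"steps": [[[40,0,0,0,0,0,-1],[40,0,0,0,0,0,-2],[40,0,0,0,0,0,-3],[40,0,0,0,0,0,-4],[40,0,0,0,0,0,-5],[40,0,0,0,0,0,-6],[40,0,0,0,0,0,-7],[40,0,0,0,0,0,-8]]]}}

```text
time: 14.4
tool_pos: [0.443, -0.2585, 0.2481]
tool_rot: [-2.457, -1.957, -0.001]
contact_force: [0.3, 0.9, -0.6]
width: 0.0558
gripper_force: 30.0
```

Run:
```python
from h import *
from plant import robot, read_camera
o=robot.observe(); print({k:o[k] for k in ("time","tool_pos","contact_force","width","gripper_force")}, o["joints"].round(3))
Rt=R.from_rotvec(o["tool_rot"]); T=Rt.as_matrix(); print(np.degrees(np.arctan2(T[1,1],T[0,1])),T[:,2])
c=read_camera("wrist"); np.savez("w5.npz",**c)
print("to hover",rel((.5834,.128,.25),o).round(2))
P=cloud(c); Q=(P-o["tool_pos"])@T; m=masks(c)   # tool coords
q=(abs(Q[...,0])<.03)&(abs(Q[...,1])<.029)&(Q[...,2]>-.034)&(Q[...,2]<-.015)&(c["depth"]>0); print(q.sum(),Q[q].min(0),Q[q].max(0),np.median(Q[q],0))
q=m["red"]&(abs(Q[...,1])<.03)&(Q[...,0]<.07)&(Q[...,2]<.02); n,l,s,cc=cv2.connectedComponentsWithStats(q.astype(np.uint8))
for i in range(1,n): print(s[i],cc[i],Q[l==i].mean(0))
cv2.imwrite("pics/w5.png",cv2.resize(c["frame"][140:380,120:420,::-1],(750,600),interpolation=cv2.INTER_CUBIC))
```

```text
{'time': 14.4, 'tool_pos': array([ 0.44301563, -0.25854391,  0.2480957 ]), 'contact_force': array([ 0.28499779,  0.86463451, -0.62092604]), 'width': 0.055784430797124335, 'gripper_force': 29.997628927230835} [-6.330e-01 -2.030e-01  1.911e+00  1.000e-03  1.434e+00 -4.080e-01]
-12.92052108868924 [ 1.93703911e-04  8.51022651e-04 -9.99999619e-01]
to hover [13.6   1.68 -0.05]
6382 [-0.02978959 -0.02898993 -0.03399538] [ 0.02493656  0.0289964  -0.01500568] [ 0.01001718 -0.00103042 -0.02297367]
[264 198  26  22 460] [276.70652174 208.81304348] [ 0.03535329  0.00353772 -0.01474788]
[271 244   9  20 159] [275.37735849 253.45283019] [ 0.01823996  0.00292161 -0.02333409]
```

View pics/w5.png

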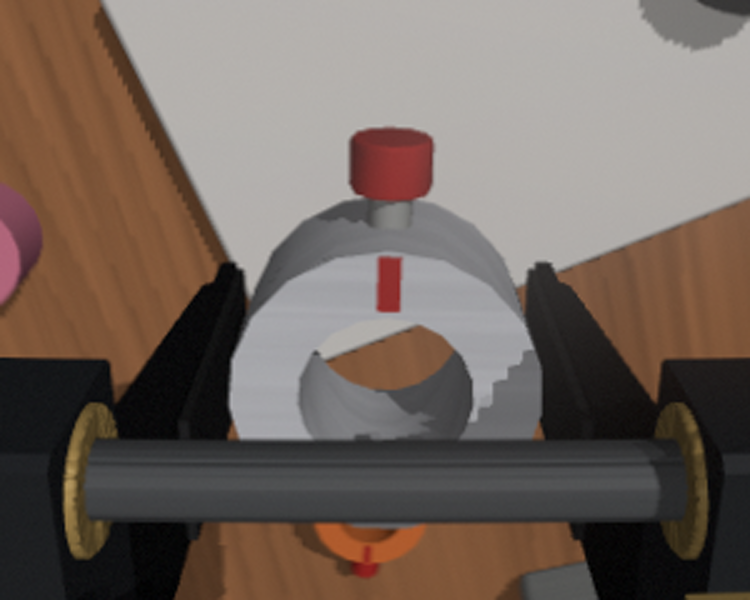

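The collar sits level in the fingers, with the screw within about 3° of tool +x. The head is at (391,163) and the index mark at (389,285) in the crop. Now I'll work out its centre in tool coordinates.

Run:
```python
from h import *
c=dict(np.load("w5.npz")); tp=np.array([.4433,-.2587,.2487]); 
phi=np.radians(-12.92); T=np.c_[[-np.sin(phi),np.cos(phi),0],[np.cos(phi),np.sin(phi),0],[0,0,-1]]
f=lambda p,zt: (at_z(c,np.array(p)/2.5-.3+[120,140],tp[2]-zt)-tp)@T
for zt in (-.0245,-.023): print(zt,f([[386,252],[389,325],[230,385],[542,385],[299,390],[473,390],[389,257],[389,312]],zt).round(4)[:,:2].tolist())
print("head axis",f([[391,163],[390,215]],-.0095).round(4).tolist())
```

```text
-0.0245 [[0.0249, 0.0021], [0.0116, 0.0026], [0.0001, -0.0251], [-0.0, 0.0292], [-0.0009, -0.0131], [-0.0009, 0.0172], [0.024, 0.0026], [0.014, 0.0026]]
-0.023 [[0.0243, 0.0021], [0.0109, 0.0026], [-0.0008, -0.0253], [-0.0009, 0.0295], [-0.0018, -0.0132], [-0.0018, 0.0173], [0.0234, 0.0026], [0.0133, 0.0026]]
head axis [[0.0358, 0.003, -0.0095], [0.0261, 0.0028, -0.0095]]
```

Call:
{"op": "play_rows", "data": {"steps": [[[40,1.2,0.15,0,0,0,-0.6],[40,3,0.35,0,0,0,-1.4],[40,4.9,0.55,0,0,0,-2.3],[40,6.8,0.8,0,0,0,-3.2],[40,8.7,1,0,0,0,-4.1],[40,10.6,1.2,0,0,0,-5],[40,12.3,1.4,0,0,0,-5.9],[40,13.59,1.57,0,0,0,-6.6]]]}}

```text
time: 15.45
tool_pos: [0.5825, 0.1295, 0.2481]
tool_rot: [-0.999, -2.978, -0.001]
contact_force: [0.9, -1.3, -0.8]
width: 0.0561
gripper_force: 30.0
```

Call:
{"op": "play_rows", "data": {"steps": [[[40,0,0,0,0,0,-0.9],[40,0,0,0,0,0,-1.8],[40,0,0,0,0,0,-2.7],[40,0,0,0.4,0,0,-3.4],[40,0,0,0.8,0,0,-3.54],[40,0,0,1.2,0,0,-3.54],[40,0,0,1.46,0,0,-3.54],[40,0,0,1.46,0,0,-3.54]]]}}

```text
time: 16.45
tool_pos: [0.5819, 0.127, 0.2033]
tool_rot: [-0.052, -3.139, 0.0]
contact_force: [0.7, 0.2, -0.7]
width: 0.0558
gripper_force: 30.0
```

Run:
```python
from h import *
from plant import robot, read_camera
for i in range(3):
    o=robot.observe(); Rt=R.from_rotvec(o["tool_rot"]); T=Rt.as_matrix(); print(o["tool_pos"].round(4),np.degrees(np.arctan2(T[1,1],T[0,1])).round(2),T[:,2].round(4),o["width"].round(4))
    c=read_camera("wrist")
np.savez("w6.npz",**c)
P=cloud(c); Q=(P-o["tool_pos"])@T; m=masks(c)
q=m["red"]&(P[...,2]>.09)&(P[...,2]<.1); l=cv2.fitLine(P[q][:,:2].astype(np.float32),cv2.DIST_L2,0,.01,.01).ravel(); print("ptr",q.sum(),np.degrees(np.arctan2(l[1],l[0])),P[q].mean(0))
print(rel((.5805,.128,.185),o))
cv2.imwrite("pics/w6.png",cv2.resize(c["frame"][140:380,120:420,::-1],(750,600),interpolation=cv2.INTER_CUBIC))
```

```text
Traceback (most recent call last):
AttributeError: 'float' object has no attribute 'round'
```

```bash
cat > look.py <<'E'
from h import *
from plant import robot, read_camera
import sys
ps=[]
for i in range(6):
    o=robot.observe(); T=R.from_rotvec(o["tool_rot"]).as_matrix(); ps.append([*o["tool_pos"],np.degrees(np.arctan2(T[1,1],T[0,1])),*o["contact_force"],o["width"]])
    c=read_camera("wrist")
ps=np.array(ps); print(o["time"],ps.mean(0).round(4).tolist(),ps[:,:3].std(0).round(5),T[:,2].round(4))
np.savez(sys.argv[1]+".npz",pose=ps.mean(0),**c)
P=cloud(c); m=masks(c)
q=m["red"]&(P[...,2]>.09)&(P[...,2]<.1); l=cv2.fitLine(P[q][:,:2].astype(np.float32),cv2.DIST_L2,0,.01,.01).ravel(); print("ptr",q.sum(),np.degrees(np.arctan2(l[1],l[0])),P[q].mean(0))
cv2.imwrite(f"pics/{sys.argv[1]}.png",cv2.resize(c["frame"][140:380,120:420,::-1],(750,600),interpolation=cv2.INTER_CUBIC))
E
python3 look.py w6
```

```text
16.7 [0.5825, 0.127, 0.2046, 88.1153, 0.3078, 0.0614, -0.6623, 0.0558] [3.3e-04 4.0e-05 6.7e-04] [ 1.2e-03  2.0e-04 -1.0e+00]
ptr 800 -3.4606717 [0.52134524 0.13115749 0.09457496]
```

View pics/w6.png

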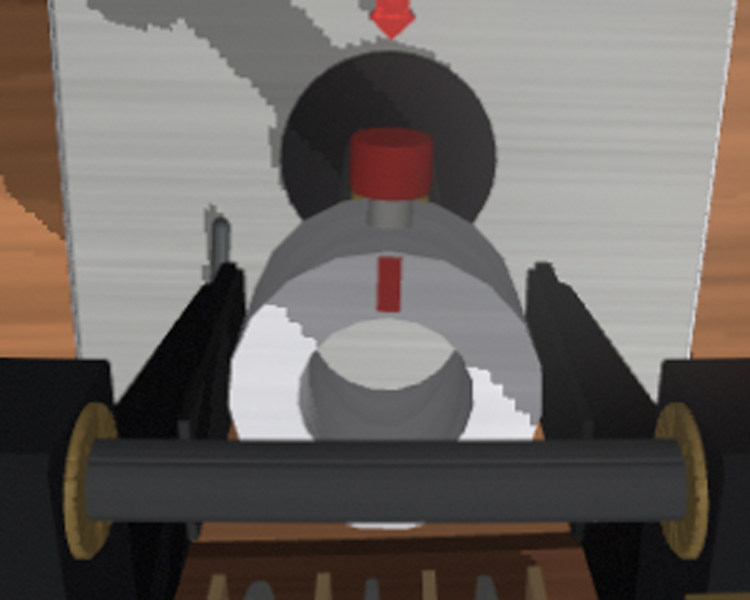

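The collar is over the spindle, with the pointer at (392,15) in line with the screw head at (391,163). The spindle's end is hidden under the collar. I'll compare the disc's front edge with the collar's for the fore-and-aft alignment.

Run:
```python
from h import *
c=dict(np.load("w6.npz")); tp=c["pose"][:3]; f=lambda p,z: at_z(c,np.array([p])/2.5-.3+[120,140],z)[0].round(4)
print("disc front",f((389,51),.095),"disc sides",f((281,157),.095),f((497,157),.095)); print("collar front",f((386,252),tp[2]+.0245),"bore",f((388,319),tp[2]+.0245)); print("ptr tip",f((392,39),.096))
c3=dict(np.load("w3.npz")); P=cloud(c3); g=c3["frame"].astype(int)
# disc in w3: dark pixels at z~.095
q=(abs(P[...,2]-.0945)<.004)&(g.max(-1)<80)&(np.hypot(P[...,0]-.583,P[...,1]-.128)<.05); W=at_z(c3,np.argwhere(q)[:,::-1].astype(float),.095)[:,:2]; print("w3 disc",W.min(0),W.max(0),(W.min(0)+W.max(0))/2, cv2.minEnclosingCircle(W.astype(np.float32)))
c=c;P=cloud(c);g=c["frame"].astype(int);q=(abs(P[...,2]-.0945)<.004)&(g.max(-1)<80)&(np.hypot(P[...,0]-.583,P[...,1]-.128)<.05); W=at_z(c,np.argwhere(q)[:,::-1].astype(float),.095)[:,:2]; print("w6 disc",len(W),W.min(0),W.max(0))
```

```text
disc front [0.5503 0.129  0.095 ] disc sides [0.5824 0.0943 0.095 ] [0.5847 0.1615 0.095 ]
collar front [0.5611 0.1277 0.2291] bore [0.5734 0.1276 0.2291]
ptr tip [0.5466 0.13   0.096 ]
w3 disc [0.5517762  0.09814351] [0.61823524 0.16176237] [0.58500572 0.12995294] ((0.584873616695404, 0.12830336391925812), 0.03386055678129196)
w6 disc 3427 [0.55078948 0.09385236] [0.60549275 0.16031288]
```

Run:
```python
from h import *
camR=np.array([[-.0,-.957,-.291],[1,0,0],[0,-.291,.957]]); camp=np.array([.0801,.0008,-.1686])
for n in ["w1","w2","w3","w4","w5","w6"]:
    c=dict(np.load(n+".npz")); E=c["extrinsics"]; Rw=E[:3,:3].T; o=-Rw@E[:3,3]; T=Rw@camR.T; print(n,"implied TCP",(o-T@camp).round(4),np.degrees(np.arctan2(T[1,1],T[0,1])).round(2),T[:,2].round(4))
```

```text
w1 implied TCP [0.5438 0.1833 0.2806] 36.89 [ 5.0000e-04  6.0000e-04 -1.0003e+00]
w2 implied TCP [0.5864 0.1284 0.1305] -3.42 [-1.3000e-03 -1.0000e-04 -1.0003e+00]
w3 implied TCP [0.5856 0.1297 0.2787] -3.31 [-1.4000e-03  5.0000e-04 -1.0003e+00]
w4 implied TCP [ 0.4403 -0.2614  0.1743] -139.24 [ 7.0000e-04 -4.0000e-04 -1.0003e+00]
w5 implied TCP [ 0.445  -0.2564  0.248 ] -12.98 [ 0.0019  0.0017 -1.0003]
w6 implied TCP [0.5829 0.126  0.2052] 88.07 [ 1.2000e-03 -3.0000e-04 -1.0003e+00]
```

Call:
{"op": "play_rows", "data": {"steps": [[[40,0.16,0.02,0,0,0,0],[40,0.16,0.02,0.3,0,0,0],[40,0.16,0.02,0.6,0,0,0],[40,0.16,0.02,0.8,0,0,0],[40,0.16,0.02,0.9,0,0,0],[40,0.16,0.02,1,0,0,0],[40,0.16,0.02,1.1,0,0,0],[40,0.16,0.02,1.2,0,0,0]]]}}

```text
time: 17.75
tool_pos: [0.5778, 0.1278, 0.1685]
tool_rot: [0.051, 3.141, 0.0]
contact_force: [0.3, -0.0, -0.8]
width: 0.0558
gripper_force: 30.0
```

```bash
python3 look.py w7
python3 - <<'E'
from h import *
c=dict(np.load("w7.npz")); P=cloud(c); m=masks(c); q=m["red"]&(P[...,2]>.15); n,l,s,cc=cv2.connectedComponentsWithStats(q.astype(np.uint8))
for i in range(1,n): print(s[i],cc[i],P[l==i].mean(0))
E
```

```text
18.0 [0.5776, 0.1278, 0.1683, 88.1426, -0.3354, 0.0445, -0.9166, 0.0558] [1.3e-04 2.0e-05 2.4e-04] [ 2.e-04  0.e+00 -1.e+00]
ptr 1060 -3.1183918 [0.5211853  0.13118216 0.09458504]
[35 85  1  1  1] [35. 85.] [0.49778428 0.13029013 0.33719624]
[274 109   1   1   1] [274. 109.] [0.49778428 0.13029013 0.33719624]
[275 156   1   1   1] [275. 156.] [0.49778428 0.13029013 0.33719624]
[261 196  30  24 620] [275.38064516 208.0016129 ] [0.54456422 0.12929492 0.18388984]
[271 244   9  20 158] [275.35443038 253.41139241] [0.56172047 0.12871586 0.19291728]
```

Call:
{"op": "play_rows", "data": {"steps": [[[40,0,0,0.1,0,0,0],[40,0,0,0.25,0,0,0],[40,0,0,0.4,0,0,0],[40,0,0,0.55,0,0,0],[40,0,0,0.67,0,0,0],[40,0,0,0.75,0,0,0],[40,0,0,0.75,0,0,0],[40,0,0,0.75,0,0,0]]]}}

```text
time: 19.05
tool_pos: [0.5777, 0.1278, 0.1461]
tool_rot: [0.051, 3.141, 0.0]
contact_force: [0.5, 0.4, -1.3]
width: 0.0559
gripper_force: 30.0
```

```bash
python3 look.py w8
python3 - <<'E'
from h import *
c=dict(np.load("w8.npz")); P=cloud(c); m=masks(c); g=c["frame"].astype(int)
z=P[...,2]; near=np.hypot(P[...,0]-.5844,P[...,1]-.1283)
a=(near<.012)&(z>.15)&(z<.2); b=(near>.017)&(near<.026)&(z>.15)&(z<.2)
print("spindle end",a.sum(),np.percentile(z[a],[10,50,90]),"collar top",b.sum(),np.percentile(z[b],[10,50,90]))
cv2.imwrite("pics/w8.png",cv2.resize(c["frame"][190:340,190:360,::-1],(680,600),interpolation=cv2.INTER_CUBIC))
E
```

```text
19.3 [0.5777, 0.1278, 0.1462, 88.1423, 0.2048, 0.0445, -0.9967, 0.0559] [3.e-05 1.e-05 3.e-05] [ 3.e-04  1.e-04 -1.e+00]
ptr 1299 -3.1783936 [0.52115579 0.13122492 0.09459635]
spindle end 2138 [0.1637421  0.16860199 0.16944016] collar top 3601 [0.16850174 0.16924792 0.16998737]
```

View pics/w8.png

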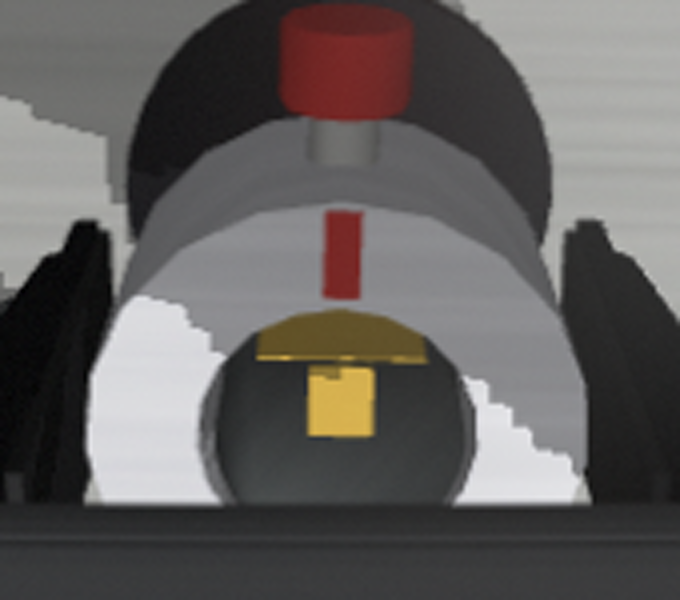

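The view shows the collar round the spindle with even gaps. The end face and mark (341,400) are flush with the collar top (depths 168.6 and 169.2 mm). The screw (345,65), collar mark (343,255) and flat are all in line with the pointer, and there's almost no contact force. Handing in.

```bash
python3 -c "
from plant import robot
o=robot.observe(); print(o['gripper_force'],o['time']); print(robot.close_job())"
```

```text
29.999706745147705 19.35
the job is handed in; nothing more can be done
None
```

I handed the job in at 19.4 s, with no verdict returned: the spindle's flat faces the pointer, and the collar is still gripped at 30 N, level and flush to about 1 mm, with its thumbscrew over the flat.

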